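# Seat a tapered lens barrel in a focusing holder

## Robot

A 7-joint arm with a two-finger parallel gripper is mounted at the origin on the work surface. World frame = base frame: x ahead of the robot, y to its left, z up, the work surface at z = 0. Lengths are in m, angles in rad, forces in N, time in s.
With the tool pointing down it reaches from about 0.35 to 0.9 m from the base axis. Payload 8.1 kg.
Tool frame: the origin (TCP) lies midway between the tips of the shut fingers; the grasp point (between the pads) lies 19 mm behind it; z points along the fingers, y is the direction in which the jaws open and shut (so a half turn about z gives the same grasp; the last joint's range is limited). The gripper opens to 85 mm and grips with 20 to 120 N. Pads are 22 mm wide; open, the fingers measure 114 mm over their backs; the gripper's body (76 mm by 85 mm) begins 54 mm behind the grasp point. The pads swing forward as they close: fully open they stand 13 mm farther back than shut.
Start: joints at [1.14, 0.434, 0.025, 1.573, -0.012, 1.134, -0.075], TCP at [0.201, -0.592, 0.231] pointing down, gripper open.
Joint ranges: [-2.62, 2.62], [-0.44, 2.09], [-1.27, 1.32], [0.08, 2.57], [-1.32, 4.46], [0.12, 2], [-2.74, 2.74]. Speed limits (rad/s): [2.22, 2.22, 3.01, 3.01, 3.14, 3.14, 3.14].

## Interface

Orientations are given as a unit quaternion [w, x, y, z].
In Python, from station import status, vision, ctrl gives the robot as it stands.
- The arm moves only by the shell command python3 -m pendant 'ROWS' [FORCE]. ROWS is JSON, a list of rows, each an object with "dp": the shift along the tool's x, y, z in mm, a list of three; "angular": the turn, a rotation vector about the tool's x, y, z in rad, a list of three; "jaw": the gripper's target within -1 to 1 (fully open at 1, half-way at 0, shut at -1). A call has 1 to 12 rows; each row shifts and turns the pose as measured when the row begins, along the tool's axes as they then stand; what a row does not reach is not made up. A row lasts 1/12 s, in which the tool goes at most 41.7 mm and 7.16 degrees, less where a joint would pass 70% of its speed; a pose out of reach is approached as far as the arm can. A call is refused whole if a number of a shift passes 41.7 or a number of a turn 0.125, either way. A call with a gripper value outside its range is refused whole. The fingers move at their own pace and stop on an object; FORCE is the grip in N (left out, the last holds). Time passes only in rows, so rows that do not move let the fingers close. It gives the time, the measured TCP pose, the force and the opening at its end, in the units of the state.
- status.state(): the state, without advancing time (a new reading comes with each control period).
- vision.get_image(name): name is "scene" or "top" or "wrist"; returns a dict with "pixels" (384x512x3 uint8, red, green, blue), "camera_matrix" (3x3 intrinsics, pixels), "dist_coeffs" ([k1, k2, p1, p2, k3] as OpenCV has them; the pictures are not rectified), "rvec" (rotation vector, rad) and "tvec" (3), from world to camera coordinates, as OpenCV has them; the wrist camera has in their place "mount" (4x4, takes a point from camera to tool coordinates, whose origin is the TCP and whose axes are the flange's). Camera axes: x right, y down, z forward; pixel columns grow to the right and rows downward; lengths in m; the calibration is good to about 2 mm. A picture is of the moment at which its call begins: read the wrist's pose just before it. There is no depth.
- ctrl.close_job(): hands the job in, once; it reports no verdict.
The state is a dict: "t": time; "joint_pos": joint angles; "joint_velocities": joint speeds; "effort": joint torques, N m; "position": TCP position; "eef_rot": TCP orientation; "ft_force": force on the tool from outside, world axes, zero at the start; "torque": the same for the moment, N m; "finger_gap": finger opening in m.
Only numpy, scipy, OpenCV 4.12 (cv2) and the standard library are available. Lean on these libraries where they do the work, as an engineer would, in place of code of your own. Each camera call takes 0.05 s, during which the arm holds its last target.

## Task

Take the tapered lens barrel out of the tray, set it narrow end down in the conical seat of the focusing holder and let it centre itself there. Then press it down, seat and all, until the stiff seat comes up firmly against its hidden focus stop, press there gently with about 10 newtons for a moment, no harder, and let go, leaving the barrel upright and snug in the seat. Leave the straight tube, the post and the screwdriver where they are.

Things in the scene. Friction and masses are not known exactly. Their poses are not given: they have to be found in the camera images.
- barrel_centre (a point): Centre, half-way up, of the loose lens barrel (110 to 230 g, 70 mm tall, standing narrow end down): its foot is 35 mm below, its flat closed top 35 mm above. Lower 20 mm: bare steel cone, 24 mm across at the foot, widening to 52 mm. Upper 50 mm: black cylinder 52 mm across with fine rings, to grip, from 15 mm below to 35 mm above this point. z: up its axis.
- seat_mouth (a point): Centre of the seat's upper rim; moves down with it. Seat: steel sleeve 58 mm across in the holder's black bushing, with a polished conical bore for the barrel's cone: 48 mm across at the mouth, 28 mm at 14 mm depth, then straight. With the barrel nested its centre is about 18 mm above this point, its foot 17 mm below, its top 53 mm above. z: up the bore.
- seat (a joint): How far the seat is pushed down into the bushing, m: 0 at the start. It slides stiffly (about 5 N, barrel's weight included) and stays where left. A focus stop hidden in the bushing ends its travel hard, 4 to 13 mm down, different each time and not reported: it is felt as a rise in force. The cone wedges: its contact forces add up to about 1.75 times the push.
- holder: Fixed focusing holder: dark square base plate 110 x 110 x 10 mm with a black round bushing 76 mm across on it, its rim 70 mm above the table. Origin at the centre of the underside, z up. The seat's rim is 84 mm above the table at the start.
- tray: Fixed shallow white tray 100 x 200 x 12 mm, floor 3 mm thick, origin at the centre of its underside, y along its length. The barrel and the straight tube stand in it, 100 mm apart, either way round.
- tube_centre (a point): Centre of the loose straight black tube, 52 mm across, 70 mm tall, without a cone, standing in the tray: leave it alone.
- post_centre (a point): Centre of a loose short black post, 25 mm across and 50 mm tall, standing on the table: leave it alone.
- driver: Loose black-handled screwdriver, 160 mm long, lying on the table beyond the work: leave it alone.
Things that resemble listed ones, but are neither listed nor needed, are in the scene too. Leave any green look-alike of the part that bears barrel_centre alone.

How it is judged:
By the outcome, as a careful person would: the job done as asked, in the order asked, and still so for the second after the job is handed in, with the robot touching nothing.
It also fails if it takes over 58 s, if anything falls off the work surface, if the arm or the gripper's body presses on something with over 40 N, if the wrist force passes 120 N, or if a joint passes its speed limit or range.

## Working session

There is one attempt and no reset: what is moved stays moved. The work goes in short steps, Python scripts to look and compute and a shell command to move; the robot and the scene stay as the last step left them, time stands still between calls to the robot, and variables do not carry over. Pictures are saved under pics/ and viewed, and the job is handed in when it is done.

```bash
ls; mkdir -p pics
cat > h.py <<'E'
import numpy as np, cv2
from station import status, vision, ctrl
from scipy.spatial.transform import Rotation as R
def grab(n,fn):
    s=status.state(); im=vision.get_image(n); np.savez('pics/'+fn+'.npz',pos=s['position'],rot=s['eef_rot'],**{k:np.array(v) for k,v in im.items()})
    cv2.imwrite('pics/'+fn+'.png',im['pixels'][:,:,::-1]); return im
def load(fn): return dict(np.load('pics/'+fn+'.npz'))
def Rt(q): return R.from_quat([q[1],q[2],q[3],q[0]]).as_matrix()
def ray(d,u,v):
    p=cv2.undistortPoints(np.array([[[u,v]]],float),d['camera_matrix'],d['dist_coeffs'])[0,0]
    r=np.array([p[0],p[1],1.])
    if 'mount' in d:
        T=np.eye(4);T[:3,:3]=Rt(d['rot']);T[:3,3]=d['pos'];T=T@d['mount'];return T[:3,3],T[:3,:3]@r
    M=cv2.Rodrigues(d['rvec'])[0];t=d['tvec'].ravel();return -M.T@t,M.T@r
def onz(d,u,v,z):
    o,r=ray(d,u,v);return o+r*(z-o[2])/r[2]
def proj(d,P):
    P=np.atleast_2d(np.array(P,float))
    if 'mount' in d:
        T=np.eye(4);T[:3,:3]=Rt(d['rot']);T[:3,3]=d['pos'];T=np.linalg.inv(T@d['mount']);rv=cv2.Rodrigues(T[:3,:3])[0];t=T[:3,3]
    else: rv=d['rvec'];t=d['tvec']
    return cv2.projectPoints(P,rv,t,d['camera_matrix'],d['dist_coeffs'])[0][:,0]
E
python3 - <<'E'
from h import *
for n in('scene','top','wrist'):grab(n,n+'0')
print(status.state())
d=load('scene0');print(ray(d,256,192));d=load('top0');print(ray(d,256,192))
E
```

```text
pics
{'t': 0.15, 'joint_pos': array([ 1.14039348,  0.43509254,  0.02497681,  1.57387484, -0.01155452,
        1.13400026, -0.07512268]), 'joint_velocities': array([-0.00025815, -0.00139332, -0.00254494, -0.00314084,  0.00106618,
       -0.00037175,  0.00072884]), 'effort': array([ 2.01958464e-03, -6.70882201e+01,  1.02618322e+00, -3.16452062e+01,
        1.56718469e-02,  8.91608099e-03, -6.64949039e-05]), 'position': array([ 0.20104572, -0.59138183,  0.23069302]), 'eef_rot': array([-5.89962762e-04,  9.86604083e-01,  1.63131861e-01, -1.76195208e-04]), 'ft_force': array([-0.35440327, -0.81584473, -0.92695897]), 'torque': array([-0.0281615 , -0.0013521 , -0.04812093]), 'finger_gap': 0.08516456266733796}
(array([ 0.94404893, -0.27419659,  0.60057648]), array([-0.54588521,  0.44243658, -0.71162726]))
(array([0.38472113, 0.02934523, 0.93929332]), array([ 0.20680991,  0.02177491, -0.97813965]))
```

View pics/scene0.png

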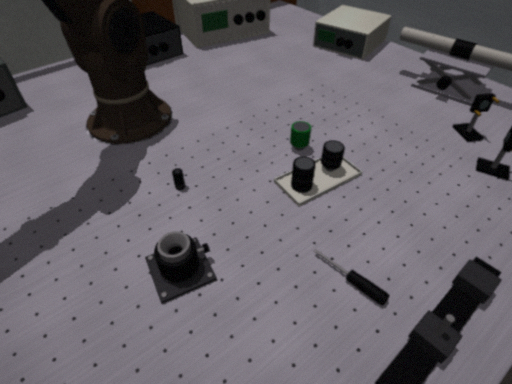

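View pics/top0.png

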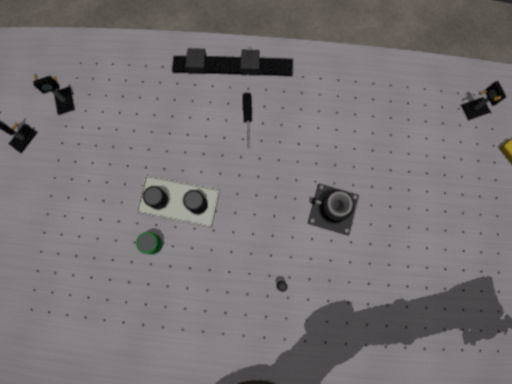

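View pics/wrist0.png

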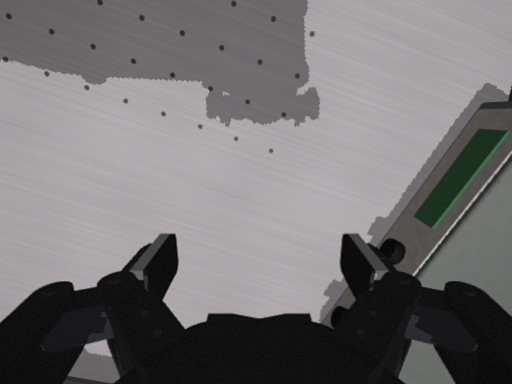

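Run:
```python
from h import *
a=load('scene0');b=load('top0')
A=a['pixels'][115:210,265:375,::-1];B=b['pixels'][170:265,125:230,::-1]
A=cv2.resize(A,(400,345),interpolation=cv2.INTER_CUBIC);B=cv2.resize(B,(400,345),interpolation=cv2.INTER_CUBIC)
C=np.hstack([A,B]);cv2.imwrite('pics/crop1.png',np.clip(C*1.6,0,255).astype(np.uint8))
for n,p,z in [('L',(153,196),.073),('R',(194,202),.073),('green',(148,243),.07),('seat',(340,204),.084),('post',(282,287),.05)]:print(n,onz(b,*p,z).round(4))
for p in[(333,148),(303,163)]:print(onz(a,*p,.073).round(4))
print(onz(a,175,243,.084).round(4))
print(onz(b,154,204,.0)-0)
for q in [(146,177),(219,186),(212,227),(138,215)]:print(onz(b,*q,.012).round(3))
```

```text
L [0.5363 0.2949 0.073 ]
R [0.5306 0.1938 0.073 ]
green [0.4235 0.2917 0.07  ]
seat [ 0.5541 -0.1513  0.084 ]
post [ 0.3513 -0.0317  0.05  ]
[0.5402 0.2899 0.073 ]
[0.5345 0.1956 0.073 ]
[ 0.5564 -0.1474  0.084 ]
[0.52827489 0.311567   0.        ]
[0.595 0.34  0.012]
[0.588 0.146 0.012]
[0.481 0.152 0.012]
[0.494 0.345 0.012]
```

View pics/crop1.png

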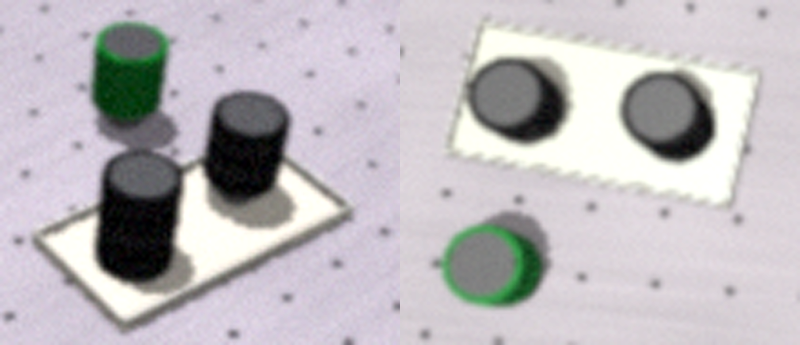

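Run:
```python
from h import *
d=load('wrist0');print(d['mount'].round(3),d['camera_matrix'].round(1),d['dist_coeffs'].round(3))
Rw=Rt(d['rot'])
print(Rw.round(3))
# candidate views
for tcp in [(.45,.2,.2),(.40,.24,.2),(.5,.1,.2),(.42,.2,.15)]:
    e=dict(d);e['pos']=np.array(tcp);print(tcp,proj(e,[(.536,.293,.073),(.536,.293,.003),(.531,.194,.073),(.531,.194,.003)]).round(0).tolist())
    print((Rw.T@(np.array(tcp)-d['pos'])*1000).round(1))
```

```text
[[-0.001 -0.963 -0.269  0.069]
 [ 1.    -0.001  0.     0.   ]
 [-0.001 -0.269  0.963 -0.141]
 [ 0.     0.     0.     1.   ]] [[273.1   0.  258.7]
 [  0.  273.1 190.1]
 [  0.    0.    1. ]] [0.008 0.    0.    0.    0.   ]
[[ 0.947  0.322 -0.001]
 [ 0.322 -0.947  0.001]
 [-0.    -0.001 -1.   ]]
(0.45, 0.2, 0.2) [[192.0, 65.0], [206.0, 75.0], [292.0, 107.0], [285.0, 109.0]]
[ 490.4 -669.1   31.5]
(0.4, 0.24, 0.2) [[251.0, 21.0], [253.0, 42.0], [353.0, 67.0], [333.0, 77.0]]
[ 456.  -723.    31.6]
(0.5, 0.1, 0.2) [[71.0, 83.0], [111.0, 89.0], [176.0, 124.0], [193.0, 122.0]]
[ 505.6 -558.3   31.3]
(0.42, 0.2, 0.15) [[186.0, 8.0], [205.0, 36.0], [315.0, 65.0], [301.0, 77.0]]
[ 462.  -678.7   81.5]
```

```bash
python3 -m pendant '[{"dp":[30,-27,0],"angular":[0,0,0],"jaw":1},{"dp":[30,-27,0],"angular":[0,0,0],"jaw":1},{"dp":[30,-27,0],"angular":[0,0,0],"jaw":1},{"dp":[30,-27,0],"angular":[0,0,0],"jaw":1},{"dp":[30,-27,0],"angular":[0,0,0],"jaw":1},{"dp":[30,-27,0],"angular":[0,0,0],"jaw":1},{"dp":[30,-27,0],"angular":[0,0,0],"jaw":1},{"dp":[30,-27,0],"angular":[0,0,0],"jaw":1},{"dp":[30,-27,0],"angular":[0,0,0],"jaw":1},{"dp":[30,-27,0],"angular":[0,0,0],"jaw":1},{"dp":[30,-27,0],"angular":[0,0,0],"jaw":1},{"dp":[30,-27,0],"angular":[0,0,0],"jaw":1}]'
python3 - <<'E'
from h import *
s=status.state();print(s['t'],s['joint_pos'].round(2),s['joint_velocities'].round(2))
print((Rt(s['eef_rot']).T@(np.array([.4,.2,.19])-s['position'])*1000).round(1))
E
```

```text
t: 1.15
position: [0.4383, -0.163, 0.2263]
eef_rot: [0.001, 0.988, 0.154, -0.003]
ft_force: [1.2, -1.1, -0.5]
finger_gap: 0.0852
1.15 [ 0.44  0.2  -0.24  1.93  0.06  1.02 -1.09] [-0.78  0.13 -0.33 -0.16  0.1   0.04 -1.15]
[  74.2 -357.4   35.8]
```

```bash
python3 -m pendant '[{"dp":[8,-40,4],"angular":[0,0,0],"jaw":1},{"dp":[8,-40,4],"angular":[0,0,0],"jaw":1},{"dp":[8,-40,4],"angular":[0,0,0],"jaw":1},{"dp":[8,-40,4],"angular":[0,0,0],"jaw":1},{"dp":[8,-40,4],"angular":[0,0,0],"jaw":1},{"dp":[8,-40,4],"angular":[0,0,0],"jaw":1},{"dp":[8,-40,4],"angular":[0,0,0],"jaw":1},{"dp":[8,-40,4],"angular":[0,0,0],"jaw":1},{"dp":[8,-40,4],"angular":[0,0,0],"jaw":1},{"dp":[0,0,0],"angular":[0,0,0],"jaw":1},{"dp":[0,0,0],"angular":[0,0,0],"jaw":1}]'
python3 - <<'E'
from h import *
grab('wrist','w1')
s=status.state();print(s['t'],s['joint_pos'].round(2),s['position'],s['eef_rot'])
E
```

```text
t: 2.07
position: [0.3955, 0.2176, 0.1902]
eef_rot: [-0.001, 0.987, 0.16, 0.0]
ft_force: [0.1, -2.0, -0.8]
finger_gap: 0.0853
2.1167 [-0.18  0.25 -0.52  2.    0.15  0.93 -2.03] [0.39543409 0.21803711 0.19038894] [-1.71996908e-03  9.87094400e-01  1.60129597e-01  4.46381382e-04]
```

View pics/w1.png

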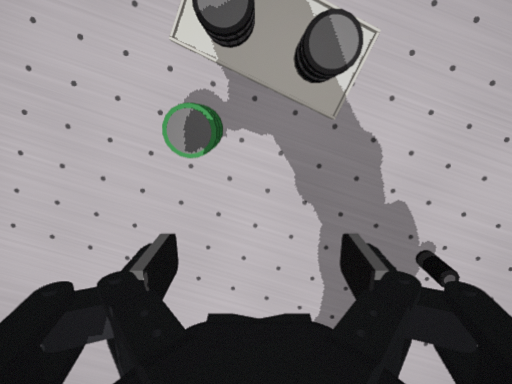

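Run:
```python
from h import *
a=load('w1')['pixels'][0:125,165:390,::-1]
a=cv2.resize(a,(800,444),interpolation=cv2.INTER_CUBIC).astype(float)/255
cv2.imwrite('pics/crop2.png',(np.clip(a,0,1)**.5*255).astype(np.uint8))
```

```text
(no output)
```

View pics/crop2.png

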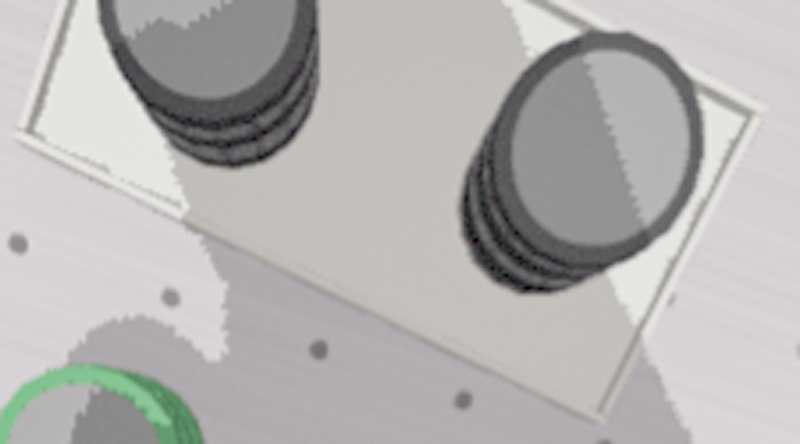

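Run:
```python
from h import *
d=load('w1')
f=lambda x,y:(x/3.556+165-.4,y/3.552-.4)
c=onz(d,*f(600,147),.073);print('R top',c)
for nm,C,pts in[('R',c,[(535,293),(500,272),(466,222)]),('R2',np.array([.5325,.1947]),[(535,293),(500,272),(466,222)]),('L',np.array([.538,.2925]),[(235,167),(200,160),(270,160)])]:
  for p in pts:
    print(nm,[(z,round(float(np.linalg.norm(onz(d,*f(*p),z)[:2]-C[:2])),4)) for z in(.003,.023)])
a=load('scene0')
for nm,C,pts in[('L',np.array([.538,.2925]),[(333,169),(331,169)]),('R',np.array([.5325,.1947]),[(303,192),(301,191)])]:
  for p in pts: print(nm,[(z,round(float(np.linalg.norm(onz(a,*p,z)[:2]-C)),4)) for z in(.003,.023)])
```

```text
R top [0.53736196 0.19790874 0.073     ]
R [(0.003, 0.0252), (0.023, 0.0276)]
R [(0.003, 0.0223), (0.023, 0.0261)]
R [(0.003, 0.0233), (0.023, 0.0265)]
R2 [(0.003, 0.0197), (0.023, 0.0224)]
R2 [(0.003, 0.0188), (0.023, 0.0227)]
R2 [(0.003, 0.0244), (0.023, 0.0269)]
L [(0.003, 0.0201), (0.023, 0.0241)]
L [(0.003, 0.0232), (0.023, 0.0254)]
L [(0.003, 0.0188), (0.023, 0.0234)]
L [(0.003, 0.0106), (0.023, 0.0229)]
L [(0.003, 0.0055), (0.023, 0.0225)]
R [(0.003, 0.0255), (0.023, 0.0446)]
R [(0.003, 0.0215), (0.023, 0.0413)]
```

```bash
python3 -m pendant '[{"dp":[-15,0,20],"angular":[0,0.12,0],"jaw":1},{"dp":[-20,0,16],"angular":[0,0.12,0],"jaw":1},{"dp":[-20,0,12],"angular":[0,0.12,0],"jaw":1},{"dp":[-15,0,8],"angular":[0,0.12,0],"jaw":1},{"dp":[0,0,0],"angular":[0,0.12,0],"jaw":1},{"dp":[0,0,0],"angular":[0,0,0],"jaw":1}]'
python3 - <<'E'
from h import *
grab('wrist','w2')
s=status.state();print(s['t'],s['joint_pos'].round(2),s['position'],s['eef_rot'])
E
```

```text
t: 2.62
position: [0.3708, 0.1932, 0.1453]
eef_rot: [-0.01, 0.972, 0.152, 0.177]
ft_force: [0.8, -0.2, -0.2]
finger_gap: 0.0849
2.6667 [-0.55  0.07 -0.23  2.42  0.55  0.4  -2.52] [0.37074306 0.19306517 0.14523212] [-0.00959693  0.97261167  0.15167815  0.17586408]
```

View pics/w2.png

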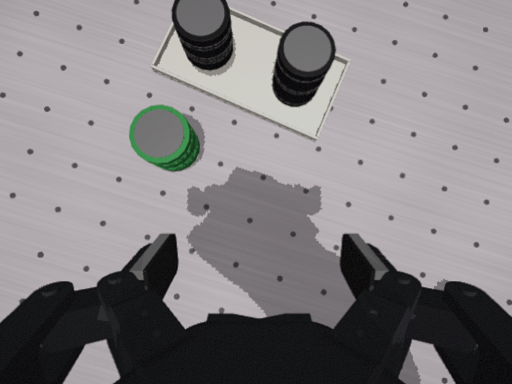

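Run:
```python
from h import *
a=load('w2')['pixels'][0:125,145:370,::-1]
a=cv2.resize(a,(800,444),interpolation=cv2.INTER_CUBIC).astype(float)/255
cv2.imwrite('pics/crop3.png',(np.clip(a,0,1)**.5*255).astype(np.uint8))
```

```text
(no output)
```

View pics/crop3.png

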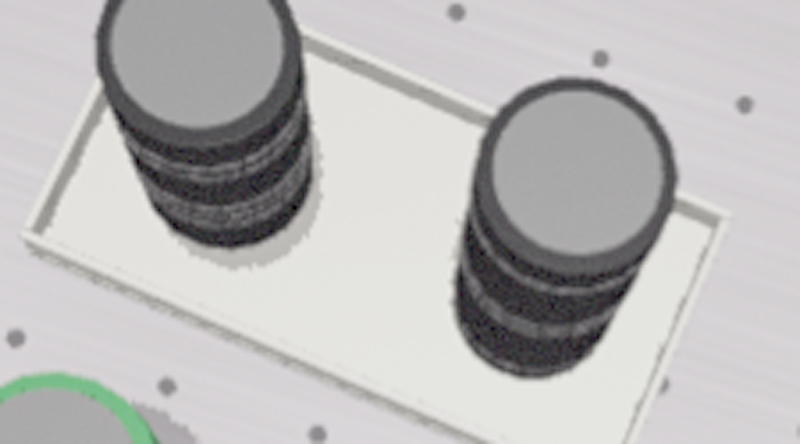

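Run:
```python
from h import *
d=load('w2');f=lambda x,y:(x/3.556+145-.4,y/3.552-.4)
def discs(fn,lo,hi,amin,amax,box,z):
    d=load(fn);g=d['pixels'];gray=g.mean(2);sat=g.max(2).astype(int)-g.min(2)
    x0,y0,x1,y1=box
    m=((gray>lo)&(gray<hi)&(sat<25)).astype(np.uint8);k=np.zeros_like(m);k[y0:y1,x0:x1]=1;m*=k
    m=cv2.morphologyEx(m,cv2.MORPH_OPEN,np.ones((3,3)))
    cs,_=cv2.findContours(m,cv2.RETR_EXTERNAL,cv2.CHAIN_APPROX_NONE)
    for c in cs:
        if amin<cv2.contourArea(c)<amax:
            e=cv2.fitEllipse(c);print(fn,np.round(e[0],1),np.round(e[1],1),cv2.contourArea(c),onz(d,*e[0],z).round(4))
print([d['pixels'][p[1],p[0]] for p in [(200,15),(305,50),(230,70),(160,135)]])
b=load('top0');print([b['pixels'][p[1],p[0]] for p in [(153,196),(194,202),(340,204),(340,190),(352,204)]])
discs('w2',60,125,500,5000,(150,0,370,100),.073)
discs('top0',60,125,100,900,(130,175,220,230),.073)
for nm,C,p in[('L',[.5375,.2925],(230,247)),('R',[.5325,.1947],(530,378))]:
    print(nm,[(z,round(float(np.linalg.norm(onz(d,*f(*p),z)[:2]-C)),4)) for z in(.003,.023)])
```

```text
[array([108, 107, 109], dtype=uint8), array([114, 113, 113], dtype=uint8), array([205, 204, 197], dtype=uint8), array([118, 116, 117], dtype=uint8)]
[array([79, 79, 78], dtype=uint8), array([84, 83, 83], dtype=uint8), array([34, 33, 35], dtype=uint8), array([57, 57, 57], dtype=uint8), array([81, 79, 78], dtype=uint8)]
w2 [307.1  48.2] [45.1 47.4] 1679.5 [0.5363 0.1974 0.073 ]
w2 [200.   15.8] [37.2 50.1] 1408.5 [0.5346 0.2953 0.073 ]
top0 [193.  198.8] [16.  17.6] 212.5 [0.538  0.1971 0.073 ]
top0 [151.6 195.1] [15.2 18.3] 197.5 [0.5382 0.2986 0.073 ]
L [(0.003, 0.0135), (0.023, 0.0233)]
R [(0.003, 0.0199), (0.023, 0.0284)]
```

```bash
cat >> h.py <<'E'
def plan(target,yaw=None):
    s=status.state();Rc=Rt(s['eef_rot'])
    if yaw is None: x=Rc[:,0];yaw=np.arctan2(x[1],x[0])
    c,sn=np.cos(yaw),np.sin(yaw)
    Rg=np.array([[c,sn,0],[sn,-c,0],[0,0,-1.]])
    rv=R.from_matrix(Rc.T@Rg).as_rotvec()
    print('t',round(s['t'],2),'pos',s['position'].round(4),'yaw',round(yaw,3),'rotvec',rv.round(4),'|',round(np.linalg.norm(rv),3))
    dw=np.array(target)-s['position']
    print('dp now-frame mm',(Rc.T@dw*1000).round(1),'goal-frame mm',(Rg.T@dw*1000).round(1),'F',s['ft_force'].round(1),'gap',round(s['finger_gap'],4),'j',s['joint_pos'].round(2))
E
python3 -c "
from h import *
plan([.538,.297,.13],1.57)"
```

```text
t 2.67 pos [0.3707 0.1931 0.1452] yaw 1.57 rotvec [ 0.2525 -0.2819 -1.2467] | 1.303
dp now-frame mm [174.3 -49.7  78.5] goal-frame mm [104.1 167.2  15.2] F [-1.1 -0.4 -1.1] gap 0.0852 j [-0.55  0.07 -0.23  2.42  0.55  0.4  -2.52]
```

```bash
python3 -m pendant '[{"dp":[0,0,-12],"angular":[0.021,-0.0235,-0.104],"jaw":1},{"dp":[0,0,-12],"angular":[0.021,-0.0235,-0.104],"jaw":1},{"dp":[0,0,-12],"angular":[0.021,-0.0235,-0.104],"jaw":1},{"dp":[0,0,0],"angular":[0.021,-0.0235,-0.104],"jaw":1},{"dp":[0,0,0],"angular":[0.021,-0.0235,-0.104],"jaw":1},{"dp":[0,0,0],"angular":[0.021,-0.0235,-0.104],"jaw":1},{"dp":[0,0,0],"angular":[0.021,-0.0235,-0.104],"jaw":1},{"dp":[0,0,0],"angular":[0.021,-0.0235,-0.104],"jaw":1},{"dp":[0,0,0],"angular":[0.021,-0.0235,-0.104],"jaw":1},{"dp":[0,0,0],"angular":[0.021,-0.0235,-0.104],"jaw":1},{"dp":[0,0,0],"angular":[0.021,-0.0235,-0.104],"jaw":1},{"dp":[0,0,0],"angular":[0.021,-0.0235,-0.104],"jaw":1}]'
python3 -c "
from h import *
plan([.538,.297,.15],1.57)"
```

```text
t: 3.67
position: [0.3696, 0.1835, 0.1755]
eef_rot: [-0.009, 0.734, 0.679, 0.01]
ft_force: [0.6, -0.3, -0.2]
finger_gap: 0.0856
t 3.67 pos [0.3696 0.1835 0.1755] yaw 1.57 rotvec [ 0.0014 -0.0274 -0.0778] | 0.083
dp now-frame mm [125.6 159.   29. ] goal-frame mm [113.6 168.3  25.5] F [ 0.6 -0.3 -0.2] gap 0.0856 j [-0.3   0.17 -0.31  2.12  0.04  0.84 -0.71]
```

```bash
python3 -m pendant '[{"dp":[0,0,0],"angular":[0,-0.027,-0.078],"jaw":1},{"dp":[23,33.5,5],"angular":[0,0,0],"jaw":1},{"dp":[23,33.5,5],"angular":[0,0,0],"jaw":1},{"dp":[23,33.5,5],"angular":[0,0,0],"jaw":1},{"dp":[23,33.5,5],"angular":[0,0,0],"jaw":1},{"dp":[23,33.5,5],"angular":[0,0,0],"jaw":1},{"dp":[0,0,0],"angular":[0,0,0],"jaw":1},{"dp":[0,0,0],"angular":[0,0,0],"jaw":1}]'
python3 -c "
from h import *
plan([.538,.297,.15],1.57)
grab('wrist','w3')
"
```

```text
t: 4.33
position: [0.5497, 0.2931, 0.1495]
eef_rot: [-0.014, 0.711, 0.703, 0.001]
ft_force: [-0.3, 0.2, 0.0]
finger_gap: 0.0852
t 4.33 pos [0.5497 0.2931 0.1495] yaw 1.57 rotvec [-0.0171 -0.0212 -0.0113] | 0.03
dp now-frame mm [  3.8 -11.8  -0.2] goal-frame mm [  3.9 -11.7  -0.5] F [-0.3  0.2  0. ] gap 0.0852 j [-0.38  0.53 -0.27  1.65  0.13  0.98 -0.7 ]
```

View pics/w3.png

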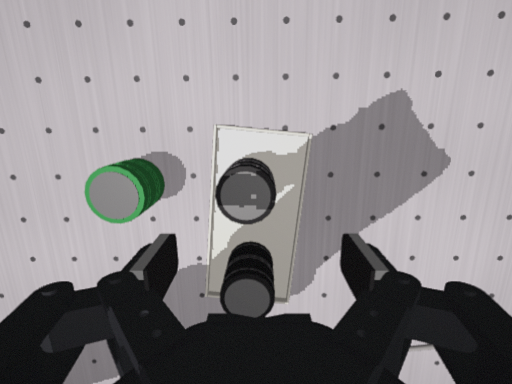

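Run:
```python
from h import *
d=load('w3')
a=d['pixels'][140:240,190:300,::-1]
cv2.imwrite('pics/crop4.png',(np.clip(cv2.resize(a,(660,600),interpolation=cv2.INTER_CUBIC)/255.,0,1)**.5*255).astype(np.uint8))
print(onz(d,246,193,.073),onz(d,249,299,.073))
```

```text
[0.53871541 0.29948375 0.073     ] [0.53901578 0.19817547 0.073     ]
```

View pics/crop4.png

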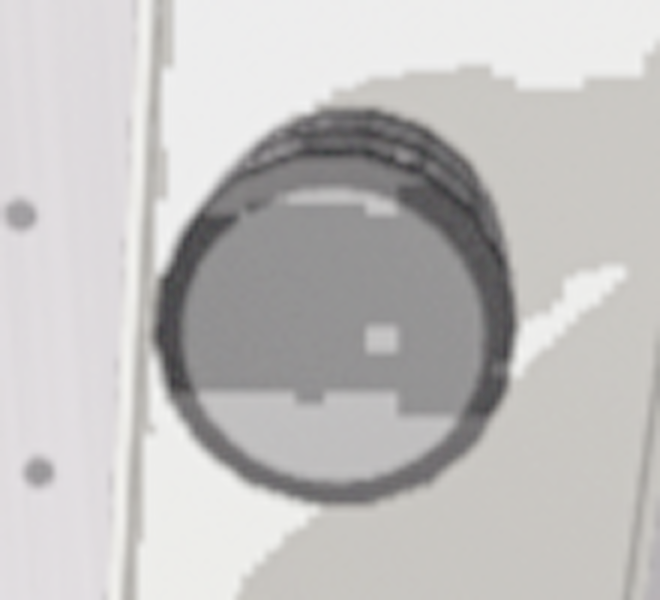

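```bash
python3 -m pendant '[{"dp":[5.7,-11.4,0],"angular":[-0.017,-0.021,-0.011],"jaw":1},{"dp":[0,0,20],"angular":[0,0,0],"jaw":1},{"dp":[0,0,20],"angular":[0,0,0],"jaw":1},{"dp":[0,0,0],"angular":[0,0,0],"jaw":1},{"dp":[0,0,0],"angular":[0,0,0],"jaw":1}]'
python3 -c "
from h import *
plan([.5383,.2988,.030],1.57)
"
```

```text
t: 4.8
position: [0.5389, 0.292, 0.112]
eef_rot: [-0.004, 0.711, 0.703, 0.002]
ft_force: [0.4, 0.2, 0.3]
finger_gap: 0.0851
t 4.8 pos [0.5389 0.292  0.112 ] yaw 1.57 rotvec [-0.003  -0.0078 -0.0105] | 0.013
dp now-frame mm [ 6.1 -0.4 82.1] goal-frame mm [ 6.8 -0.6 82. ] F [0.4 0.2 0.3] gap 0.0851 j [-0.4   0.55 -0.26  1.72  0.16  0.89 -0.74]
```

```bash
python3 -m pendant '[{"dp":[6.5,0,3],"angular":[0,-0.008,-0.01],"jaw":1},{"dp":[2,0,18],"angular":[0,0,0],"jaw":1},{"dp":[0,0,20],"angular":[0,0,0],"jaw":1},{"dp":[0,0,20],"angular":[0,0,0],"jaw":1},{"dp":[0,0,12],"angular":[0,0,0],"jaw":1},{"dp":[0,0,4],"angular":[0,0,0],"jaw":1},{"dp":[0,0,0],"angular":[0,0,0],"jaw":1}]'
python3 -c "
from h import *
plan([.5383,.2988,.030],1.57)
"
```

```text
t: 5.38
position: [0.543, 0.303, 0.0414]
eef_rot: [-0.001, 0.708, 0.706, 0.004]
ft_force: [0.4, -1.0, 0.0]
finger_gap: 0.0855
t 5.38 pos [0.543  0.303  0.0414] yaw 1.57 rotvec [ 0.0046 -0.0074 -0.0018] | 0.009
dp now-frame mm [-4.3 -4.7 11.4] goal-frame mm [-4.2 -4.7 11.4] F [ 0.4 -1.   0. ] gap 0.0855 j [-0.43  0.64 -0.24  1.76  0.2   0.76 -0.77]
```

```bash
python3 -m pendant '[{"dp":[-4.3,-4.7,6],"angular":[0.004,-0.007,0],"jaw":1},{"dp":[0,0,5],"angular":[0,0,0],"jaw":1},{"dp":[0,0,0],"angular":[0,0,0],"jaw":1}]'
python3 -c "
from h import *
plan([.5383,.2988,.030],1.57)
"
```

```text
t: 5.63
position: [0.5391, 0.2993, 0.0321]
eef_rot: [0.0, 0.708, 0.706, 0.002]
ft_force: [-0.0, 0.3, -0.5]
finger_gap: 0.0856
t 5.63 pos [0.5391 0.2993 0.0321] yaw 1.57 rotvec [ 0.0028 -0.0015 -0.0018] | 0.004
dp now-frame mm [-0.6 -0.8  2.1] goal-frame mm [-0.5 -0.8  2.1] F [-0.   0.3 -0.5] gap 0.0856 j [-0.44  0.65 -0.23  1.77  0.21  0.74 -0.78]
```

Close with 35 N, keeping the barrel's tilt in mind.

```bash
python3 -m pendant '[{"dp":[-0.5,-0.8,1.5],"angular":[0.002,-0.001,-0.002],"jaw":0.3},{"dp":[0,0,0],"angular":[0,0,0],"jaw":-0.3},{"dp":[0,0,0],"angular":[0,0,0],"jaw":-0.3},{"dp":[0,0,0],"angular":[0,0,0],"jaw":-0.3},{"dp":[0,0,0],"angular":[0,0,0],"jaw":-0.3},{"dp":[0,0,0],"angular":[0,0,0],"jaw":-0.3},{"dp":[0,0,0],"angular":[0,0,0],"jaw":-0.3},{"dp":[0,0,0],"angular":[0,0,0],"jaw":-0.3}]' 35
python3 -c "
from h import *
plan([.5383,.2988,.13],1.57)
grab('scene','s2');grab('wrist','w4')
"
```

```text
t: 6.3
position: [0.5387, 0.2991, 0.0318]
eef_rot: [0.0, 0.707, 0.707, 0.001]
ft_force: [0.2, 0.2, -0.2]
finger_gap: 0.0514
t 6.3 pos [0.5387 0.2991 0.0318] yaw 1.57 rotvec [ 0.0018 -0.0011  0.0005] | 0.002
dp now-frame mm [ -0.2  -0.2 -98.2] goal-frame mm [ -0.3  -0.4 -98.2] F [ 0.2  0.2 -0.2] gap 0.0514 j [-0.44  0.65 -0.23  1.77  0.21  0.74 -0.78]
```

View pics/w4.png

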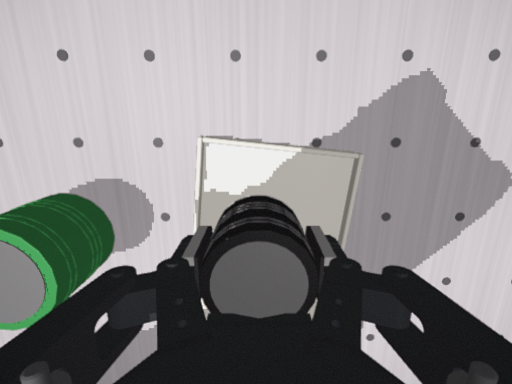

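```bash
python3 -m pendant '[{"dp":[0,0,-10],"angular":[0,0,0],"jaw":-0.3},{"dp":[0,0,-20],"angular":[0,0,0],"jaw":-0.3},{"dp":[0,0,-25],"angular":[0,0,0],"jaw":-0.3},{"dp":[0,0,-25],"angular":[0,0,0],"jaw":-0.3},{"dp":[0,0,-25],"angular":[0,0,0],"jaw":-0.3},{"dp":[0,0,-25],"angular":[0,0,0],"jaw":-0.3},{"dp":[0,0,-20],"angular":[0,0,0],"jaw":-0.3},{"dp":[0,0,-10],"angular":[0,0,0],"jaw":-0.3},{"dp":[0,0,0],"angular":[0,0,0],"jaw":-0.3}]' 50
python3 -c "
from h import *
plan([.555,-.150,.18],1.57)
grab('scene','s3')
"
```

```text
t: 7.15
position: [0.5364, 0.2979, 0.2022]
eef_rot: [-0.0, 0.707, 0.707, -0.001]
ft_force: [0.3, -0.1, -2.0]
finger_gap: 0.0508
t 7.15 pos [0.5364 0.2979 0.2022] yaw 1.57 rotvec [-0.0016  0.0007  0.0013] | 0.002
dp now-frame mm [-447.9   18.4   22.5] goal-frame mm [-447.9   18.9   22.2] F [ 0.3 -0.1 -2. ] gap 0.0508 j [-0.41  0.46 -0.27  1.62  0.13  1.08 -0.71]
```

View pics/s3.png

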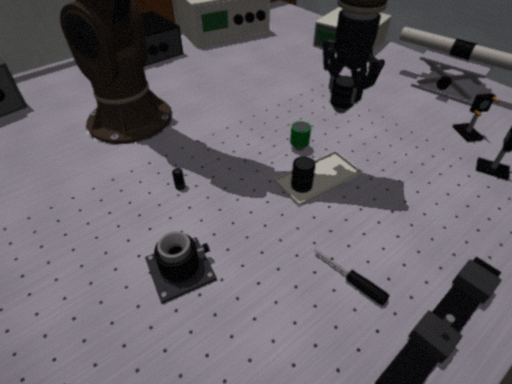

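```bash
python3 -m pendant '[{"dp":[-15,1,0],"angular":[0,0,0],"jaw":-0.3},{"dp":[-30,1,0],"angular":[0,0,0],"jaw":-0.3},{"dp":[-38,1,0],"angular":[0,0,0],"jaw":-0.3},{"dp":[-38,1,0],"angular":[0,0,0],"jaw":-0.3},{"dp":[-38,1,0],"angular":[0,0,0],"jaw":-0.3},{"dp":[-38,1,0],"angular":[0,0,0],"jaw":-0.3},{"dp":[-38,1,0],"angular":[0,0,0],"jaw":-0.3},{"dp":[-38,1,0],"angular":[0,0,0],"jaw":-0.3},{"dp":[-38,1,0],"angular":[0,0,0],"jaw":-0.3},{"dp":[-38,1,0],"angular":[0,0,0],"jaw":-0.3},{"dp":[-38,1,0],"angular":[0,0,0],"jaw":-0.3},{"dp":[-38,1,0],"angular":[0,0,0],"jaw":-0.3}]'
python3 -c "
from h import *
plan([.555,-.25,.20],1.57)
"
```

```text
t: 8.2
position: [0.5367, -0.1425, 0.182]
eef_rot: [-0.011, 0.701, 0.713, -0.011]
ft_force: [0.6, 0.2, -1.8]
finger_gap: 0.051
t 8.2 pos [ 0.5367 -0.1425  0.182 ] yaw 1.57 rotvec [-0.0314  0.0008  0.0166] | 0.036
dp now-frame mm [-107.8   16.   -18.5] goal-frame mm [-107.5   18.4  -18. ] F [ 0.6  0.2 -1.8] gap 0.051 j [ 0.28  0.4  -0.16  1.77  0.08  1.01  0.1 ]
```

```bash
python3 -m pendant '[{"dp":[-25,4,-5],"angular":[-0.03,0,0.017],"jaw":-0.3},{"dp":[-25,4,-5],"angular":[0,0,0],"jaw":-0.3},{"dp":[-25,4,-5],"angular":[0,0,0],"jaw":-0.3},{"dp":[-15,4,0],"angular":[0,0,0],"jaw":-0.3},{"dp":[-5,0,0],"angular":[0,0,0],"jaw":-0.3},{"dp":[0,0,0],"angular":[0,0,0],"jaw":-0.3},{"dp":[0,0,0],"angular":[0,0,0],"jaw":-0.3}]'
python3 -c "
from h import *
plan([.555,-.15,.18],1.57)
grab('wrist','w5')
grab('top','t5')
"
```

```text
t: 8.78
position: [0.5396, -0.258, 0.1848]
eef_rot: [-0.007, 0.715, 0.699, -0.009]
ft_force: [0.4, 0.5, -2.0]
finger_gap: 0.0513
t 8.78 pos [ 0.5396 -0.258   0.1848] yaw 1.57 rotvec [-0.0217  0.0023 -0.0212] | 0.03
dp now-frame mm [108.3  13.2   4.3] goal-frame mm [108.   15.4   4.8] F [ 0.4  0.5 -2. ] gap 0.0513 j [ 0.43  0.45 -0.12  1.68  0.07  1.04  0.27]
```

View pics/w5.png

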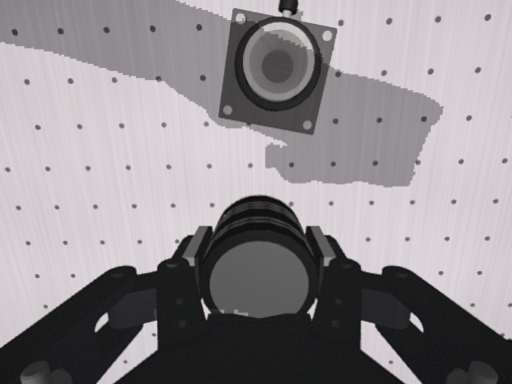

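Run:
```python
from h import *
d=load('w5')
a=d['pixels'][5:120,215:345,::-1]
cv2.imwrite('pics/crop6.png',(np.clip(cv2.resize(a,(650,575),interpolation=cv2.INTER_CUBIC)/255.,0,1)**.6*255).astype(np.uint8))
a=d['pixels'][180:330,180:340,::-1]
cv2.imwrite('pics/crop7.png',(np.clip(cv2.resize(a,(640,600),interpolation=cv2.INTER_CUBIC)/255.,0,1)**.4*255).astype(np.uint8))
```

```text
(no output)
```

View pics/crop6.png

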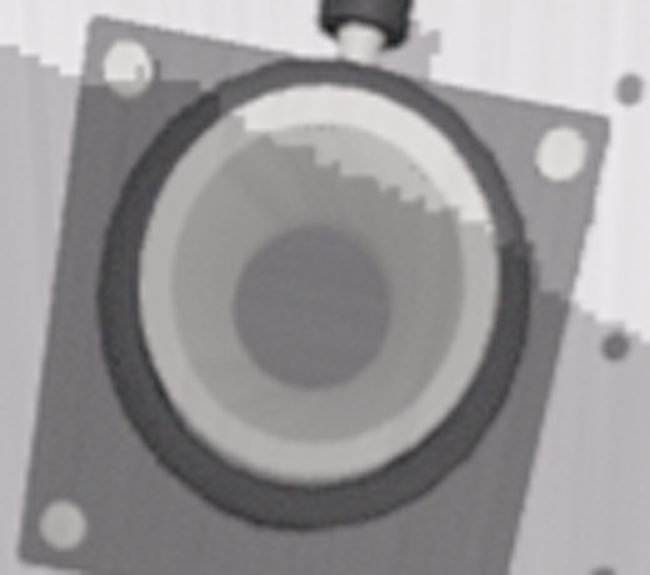

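View pics/crop7.png

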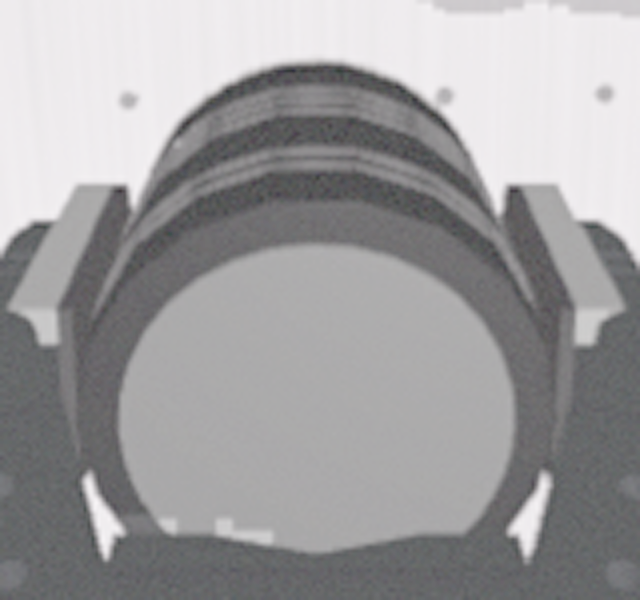

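Run:
```python
from h import *
d=load('w5');b=load('top0');a=load('scene0')
s=onz(d,278.4,61.2,.084);print('seat',s,d['pos'])
# widths check
f=lambda x,y:(215+x/5-.4,5+y/5-.4)
print(np.linalg.norm(onz(d,*f(138,283),.084)-onz(d,*f(500,283),.084)),np.linalg.norm(onz(d,*f(319,82),.084)-onz(d,*f(319,485),.084)))
bt=onz(d,258.9,284.1,d['pos'][2]+.041);Rc=Rt(d['rot']);print('barrel rel tool',Rc.T@(bt-d['pos']))
# 12x plain crops, seat in top & scene
A=cv2.resize(b['pixels'][180:240,305:365,::-1],(400,400),interpolation=cv2.INTER_CUBIC);B=cv2.resize(a['pixels'][225:300,140:215,::-1],(400,400),interpolation=cv2.INTER_CUBIC)
cv2.imwrite('pics/crop8.png',(np.hstack([A,B])/255.).clip(0,1)**.6*255)
```

```text
seat [ 0.55661764 -0.14960022  0.084     ] [ 0.53955606 -0.25797867  0.18483138]
0.05852806247206546 0.059717926681262815
barrel rel tool [-0.00084356  0.00068457 -0.04102249][ WARN:0@0.424] global loadsave.cpp:1063 imwrite_ Unsupported depth image for selected encoder is fallbacked to CV_8U.
```

View pics/crop8.png

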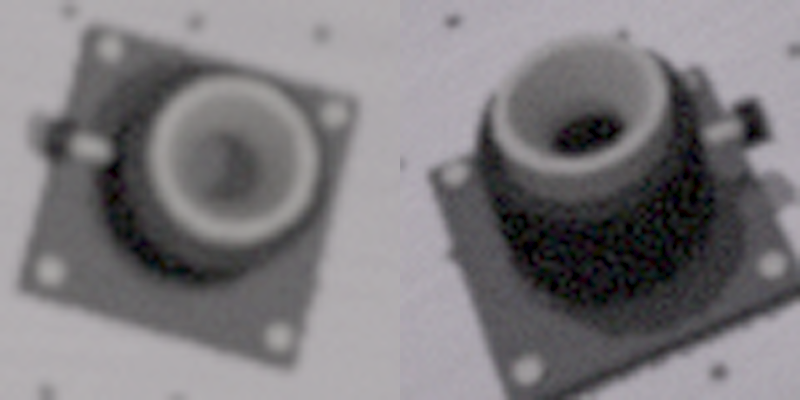

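```bash
python3 -c "
from h import *
print(onz(load('top0'),339.7,203.2,.084),onz(load('scene0'),173.4,244.3,.084))"
python3 -m pendant '[{"dp":[22,4,0],"angular":[-0.021,0.002,-0.021],"jaw":-0.3},{"dp":[28,4,0],"angular":[0,0,0],"jaw":-0.3},{"dp":[28,4,0],"angular":[0,0,0],"jaw":-0.3},{"dp":[20,3,0],"angular":[0,0,0],"jaw":-0.3},{"dp":[8,0,5],"angular":[0,0,0],"jaw":-0.3},{"dp":[0,0,10],"angular":[0,0,0],"jaw":-0.3},{"dp":[0,0,0],"angular":[0,0,0],"jaw":-0.3},{"dp":[0,0,0],"angular":[0,0,0],"jaw":-0.3}]'
python3 -c "
from h import *
plan([.5563,-.149,.0958],1.57)
"
```

```text
[ 0.55599663 -0.15046755  0.084     ] [ 0.55715715 -0.1510555   0.084     ]
t: 9.55
position: [0.5541, -0.1385, 0.1677]
eef_rot: [-0.001, 0.702, 0.712, 0.001]
ft_force: [0.4, 0.3, -2.5]
finger_gap: 0.0512
t 9.55 pos [ 0.5541 -0.1385  0.1677] yaw 1.57 rotvec [-0.0005 -0.0022  0.0143] | 0.014
dp now-frame mm [-10.7   2.1  71.9] goal-frame mm [-10.5   2.2  71.9] F [ 0.4  0.3 -2.5] gap 0.0512 j [ 0.27  0.42 -0.16  1.78  0.08  0.96  0.09]
```

```bash
python3 -m pendant '[{"dp":[-11.5,2.3,5],"angular":[0,-0.002,0.014],"jaw":-0.3},{"dp":[0,0,12],"angular":[0,0,0],"jaw":-0.3},{"dp":[0,0,12],"angular":[0,0,0],"jaw":-0.3},{"dp":[0,0,8],"angular":[0,0,0],"jaw":-0.3},{"dp":[0,0,0],"angular":[0,0,0],"jaw":-0.3},{"dp":[0,0,0],"angular":[0,0,0],"jaw":-0.3}]'
python3 -c "
from h import *
plan([.5565,-.150,.0958],1.57)
"
```

```text
t: 10.05
position: [0.5556, -0.1626, 0.1277]
eef_rot: [0.001, 0.712, 0.702, -0.002]
ft_force: [1.2, 0.2, -2.2]
finger_gap: 0.0509
t 10.05 pos [ 0.5556 -0.1626  0.1277] yaw 1.57 rotvec [-0.0015  0.0052 -0.0142] | 0.015
dp now-frame mm [12.8  0.7 31.9] goal-frame mm [12.6  0.9 31.9] F [ 1.2  0.2 -2.2] gap 0.0509 j [ 0.29  0.47 -0.14  1.8   0.09  0.88  0.09]
```

```bash
python3 -m pendant '[{"dp":[0,0,0],"angular":[0,0,0],"jaw":-0.3},{"dp":[0,0,0],"angular":[0,0,0],"jaw":-0.3},{"dp":[0,0,0],"angular":[0,0,0],"jaw":-0.3}]'
python3 -c "
from h import *
plan([.5565,-.150,.0958],1.57)
"
```

```text
t: 10.3
position: [0.5559, -0.1647, 0.1286]
eef_rot: [0.002, 0.713, 0.701, -0.002]
ft_force: [-1.2, 0.8, -2.2]
finger_gap: 0.0512
t 10.3 pos [ 0.5559 -0.1647  0.1286] yaw 1.57 rotvec [-0.0007  0.0061 -0.0168] | 0.018
dp now-frame mm [14.9  0.4 32.7] goal-frame mm [14.7  0.6 32.8] F [-1.2  0.8 -2.2] gap 0.0512 j [ 0.29  0.47 -0.14  1.8   0.09  0.88  0.09]
```

```bash
python3 -m pendant '[{"dp":[7,0.3,0],"angular":[0,0.005,-0.016],"jaw":-0.3},{"dp":[4,0,0],"angular":[0,0,0],"jaw":-0.3},{"dp":[0,0,0],"angular":[0,0,0],"jaw":-0.3},{"dp":[0,0,0],"angular":[0,0,0],"jaw":-0.3},{"dp":[0,0,0],"angular":[0,0,0],"jaw":-0.3}]'
python3 -c "
from h import *
plan([.5565,-.150,.0958],1.57)
"
```

```text
t: 10.72
position: [0.5574, -0.1515, 0.1302]
eef_rot: [0.001, 0.706, 0.708, 0.001]
ft_force: [0.2, 0.9, -2.0]
finger_gap: 0.0511
t 10.72 pos [ 0.5574 -0.1515  0.1302] yaw 1.57 rotvec [0.0021 0.0005 0.0026] | 0.003
dp now-frame mm [ 1.5 -1.  34.4] goal-frame mm [ 1.5 -0.9 34.4] F [ 0.2  0.9 -2. ] gap 0.0511 j [ 0.28  0.47 -0.15  1.8   0.09  0.88  0.09]
```

```bash
python3 -m pendant '[{"dp":[1.2,-0.8,5],"angular":[0.002,0,0.003],"jaw":-0.3},{"dp":[0,0,7],"angular":[0,0,0],"jaw":-0.3},{"dp":[0,0,7],"angular":[0,0,0],"jaw":-0.3},{"dp":[0,0,5],"angular":[0,0,0],"jaw":-0.3},{"dp":[0,0,2],"angular":[0,0,0],"jaw":-0.3},{"dp":[0,0,0],"angular":[0,0,0],"jaw":-0.3},{"dp":[0,0,0],"angular":[0,0,0],"jaw":-0.3}]'
python3 -c "
from h import *
plan([.5565,-.150,.0958],1.57)
grab('scene','s5')
"
```

```text
t: 11.3
position: [0.5558, -0.1502, 0.1003]
eef_rot: [-0.001, 0.708, 0.707, -0.001]
ft_force: [-1.5, 0.2, -2.9]
finger_gap: 0.0509
t 11.3 pos [ 0.5558 -0.1502  0.1003] yaw 1.57 rotvec [-0.002   0.0005 -0.0006] | 0.002
dp now-frame mm [0.2 0.7 4.5] goal-frame mm [0.2 0.7 4.5] F [-1.5  0.2 -2.9] gap 0.0509 j [ 0.27  0.5  -0.15  1.83  0.1   0.82  0.08]
```

View pics/s5.png

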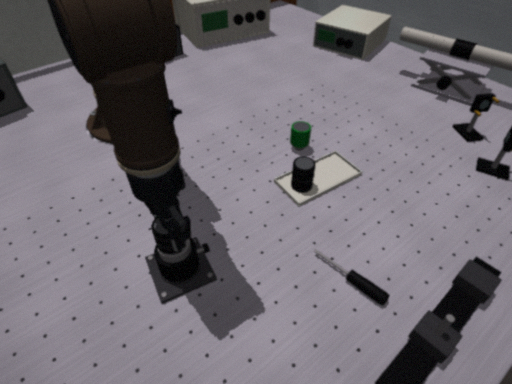

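```bash
python3 -m pendant '[{"dp":[0,0.5,1],"angular":[0,0,0],"jaw":-0.3},{"dp":[0,0,1],"angular":[0,0,0],"jaw":-0.3},{"dp":[0,0,1],"angular":[0,0,0],"jaw":-0.3},{"dp":[0,0,0],"angular":[0,0,0],"jaw":-0.3}]'
python3 -c "
from h import *
plan([.5565,-.150,.0958],1.57)
"
```

```text
t: 11.68
position: [0.5568, -0.149, 0.098]
eef_rot: [-0.001, 0.707, 0.707, -0.0]
ft_force: [0.2, 0.3, -1.5]
finger_gap: 0.0511
t 11.68 pos [ 0.5568 -0.149   0.098 ] yaw 1.57 rotvec [-0.001  -0.0007  0.    ] | 0.001
dp now-frame mm [-1.  -0.3  2.2] goal-frame mm [-1.  -0.3  2.2] F [ 0.2  0.3 -1.5] gap 0.0511 j [ 0.27  0.51 -0.15  1.83  0.1   0.81  0.08]
```

```bash
python3 -m pendant '[{"dp":[-0.5,0,0.8],"angular":[0,0,0],"jaw":-0.3},{"dp":[0,0,0.6],"angular":[0,0,0],"jaw":-0.3},{"dp":[0,0,0],"angular":[0,0,0],"jaw":-0.3}]'
python3 -c "
from h import *
plan([.5565,-.150,.0958],1.57)
"
```

```text
t: 11.93
position: [0.5565, -0.1486, 0.0969]
eef_rot: [-0.001, 0.707, 0.707, 0.0]
ft_force: [-1.1, 1.0, -1.7]
finger_gap: 0.0515
t 11.93 pos [ 0.5565 -0.1486  0.0969] yaw 1.57 rotvec [-0.0014 -0.0015  0.0008] | 0.002
dp now-frame mm [-1.4  0.   1.1] goal-frame mm [-1.4  0.   1.1] F [-1.1  1.  -1.7] gap 0.0515 j [ 0.27  0.51 -0.15  1.83  0.1   0.81  0.08]
```

```bash
python3 -m pendant '[{"dp":[-0.5,0,0.6],"angular":[0,0,0],"jaw":-0.3},{"dp":[0,0,0.5],"angular":[0,0,0],"jaw":-0.3},{"dp":[0,0,0],"angular":[0,0,0],"jaw":-0.3}]'
python3 -c "
from h import *
plan([.5565,-.150,.0958],1.57)
"
```

```text
t: 12.18
position: [0.5564, -0.1484, 0.096]
eef_rot: [-0.001, 0.707, 0.707, 0.0]
ft_force: [-1.1, 1.9, 0.7]
finger_gap: 0.0512
t 12.18 pos [ 0.5564 -0.1484  0.096 ] yaw 1.57 rotvec [-0.0016 -0.0022  0.0014] | 0.003
dp now-frame mm [-1.6  0.1  0.2] goal-frame mm [-1.6  0.1  0.2] F [-1.1  1.9  0.7] gap 0.0512 j [ 0.27  0.51 -0.15  1.83  0.1   0.81  0.08]
```

```bash
python3 -m pendant '[{"dp":[0,0,0],"angular":[0,0,0],"jaw":0.1},{"dp":[0,0,0],"angular":[0,0,0],"jaw":0.4},{"dp":[0,0,0],"angular":[0,0,0],"jaw":0.7},{"dp":[0,0,0],"angular":[0,0,0],"jaw":1},{"dp":[0,0,0],"angular":[0,0,0],"jaw":1},{"dp":[0,0,0],"angular":[0,0,0],"jaw":1}]'
python3 -c "
from h import *
plan([.5565,-.150,.096],1.57)
grab('wrist','w6')
"
```

```text
t: 12.68
position: [0.5582, -0.1514, 0.0965]
eef_rot: [0.001, 0.708, 0.707, 0.0]
ft_force: [0.6, 0.7, -0.4]
finger_gap: 0.0857
t 12.68 pos [ 0.5582 -0.1514  0.0965] yaw 1.57 rotvec [ 0.0022  0.001  -0.0006] | 0.002
dp now-frame mm [ 1.4 -1.7  0.5] goal-frame mm [ 1.4 -1.7  0.5] F [ 0.6  0.7 -0.4] gap 0.0857 j [ 0.28  0.51 -0.14  1.83  0.1   0.81  0.08]
```

View pics/w6.png

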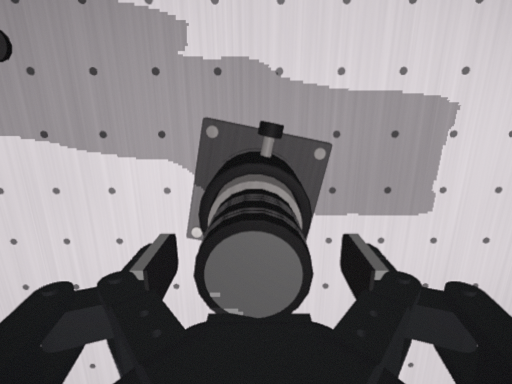

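```bash
python3 -m pendant '[{"dp":[0,0,-8],"angular":[0,0,0],"jaw":1},{"dp":[0,0,-15],"angular":[0,0,0],"jaw":1},{"dp":[0,0,-20],"angular":[0,0,0],"jaw":1},{"dp":[0,0,-20],"angular":[0,0,0],"jaw":1},{"dp":[0,0,-18],"angular":[0,0,0],"jaw":-1},{"dp":[0,0,-10],"angular":[0,0,0],"jaw":-1},{"dp":[0,0,0],"angular":[0,0,0],"jaw":-1},{"dp":[0,0,0],"angular":[0,0,0],"jaw":-1},{"dp":[0,0,0],"angular":[0,0,0],"jaw":-1},{"dp":[0,0,0],"angular":[0,0,0],"jaw":-1},{"dp":[0,0,0],"angular":[0,0,0],"jaw":-1}]'
python3 -c "
from h import *
plan([.5565,-.150,.145],1.57)
grab('wrist','w7');grab('top','t7');grab('scene','s7')
a=load('s7')['pixels'][180:310,110:250,::-1];b=load('t7')['pixels'][170:250,290:380,::-1]
C=np.hstack([cv2.resize(a,(420,390),interpolation=cv2.INTER_CUBIC),cv2.resize(b,(380,390),interpolation=cv2.INTER_CUBIC)])
cv2.imwrite('pics/crop9.png',(((C/255.).clip(0,1)**.6)*255).astype(np.uint8))
"
```

```text
t: 13.65
position: [0.5565, -0.1514, 0.1918]
eef_rot: [0.0, 0.708, 0.707, -0.0]
ft_force: [-0.0, 0.3, 0.4]
finger_gap: 0.0004
t 13.65 pos [ 0.5565 -0.1514  0.1918] yaw 1.57 rotvec [-0.0006  0.0007 -0.0008] | 0.001
dp now-frame mm [ 1.5  0.  46.8] goal-frame mm [ 1.4 -0.  46.8] F [-0.   0.3  0.4] gap 0.0004 j [ 0.28  0.4  -0.15  1.73  0.07  1.01  0.1 ]
```

View pics/w7.png

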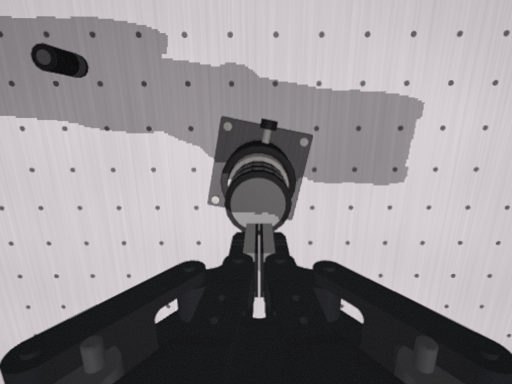

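View pics/crop9.png

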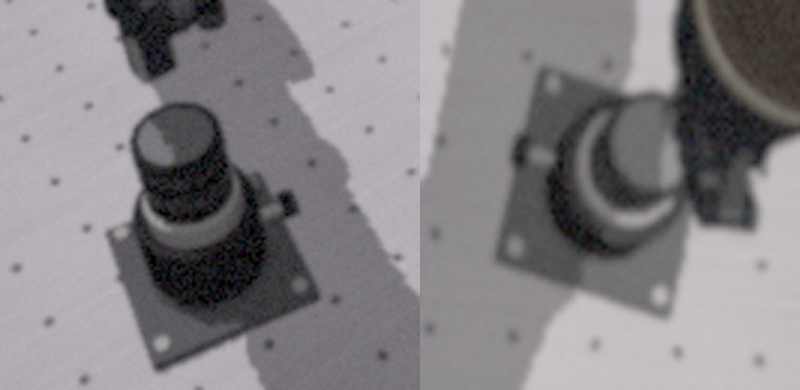

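Run:
```python
from h import *
d=load('w7')
a=d['pixels'][150:240,210:310,::-1]
cv2.imwrite('pics/crop10.png',(((cv2.resize(a,(600,540),interpolation=cv2.INTER_CUBIC)/255.).clip(0,1)**.5)*255).astype(np.uint8))
d2=load('s7');a=d2['pixels'][205:290,140:225,::-1]
cv2.imwrite('pics/crop11.png',(((cv2.resize(a,(595,595),interpolation=cv2.INTER_CUBIC)/255.).clip(0,1)**.5)*255).astype(np.uint8))
```

```text
(no output)
```

View pics/crop10.png

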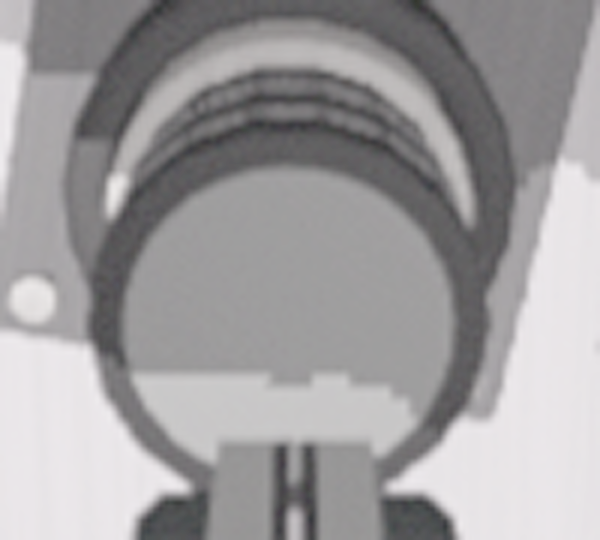

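View pics/crop11.png

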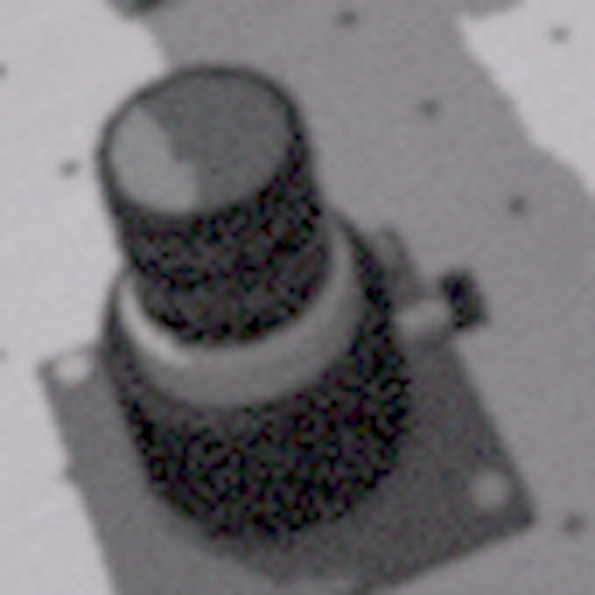

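Run:
```python
from h import *
d=load('w7');print(onz(d,257.9,202.6,.137))
e=load('s7');print(onz(e,168.3,224.9,.137))
o1,r1=ray(d,257.9,202.6);o2,r2=ray(e,168.3,224.9)
A=np.stack([r1,-r2],1);x=np.linalg.lstsq(A,o2-o1,rcond=None)[0];print((o1+r1*x[0]),(o2+r2*x[1]))
```

```text
[ 0.55658107 -0.14789455  0.137     ]
[ 0.55606481 -0.15032002  0.137     ]
[ 0.55657655 -0.14837098  0.13556319] [ 0.55534244 -0.15008938  0.13613688]
```

```bash
python3 -m pendant '[{"dp":[1,0,8],"angular":[0,0,0],"jaw":-1},{"dp":[0,0,12],"angular":[0,0,0],"jaw":-1},{"dp":[0,0,12],"angular":[0,0,0],"jaw":-1},{"dp":[0,0,8],"angular":[0,0,0],"jaw":-1},{"dp":[0,0,4],"angular":[0,0,0],"jaw":-1},{"dp":[0,0,0],"angular":[0,0,0],"jaw":-1},{"dp":[0,0,0],"angular":[0,0,0],"jaw":-1},{"dp":[0,0,0],"angular":[0,0,0],"jaw":-1}]'
python3 -c "
from h import *
plan([.5565,-.150,.138],1.57)
"
```

```text
t: 14.47
position: [0.5559, -0.1498, 0.1428]
eef_rot: [-0.001, 0.708, 0.707, -0.001]
ft_force: [0.0, 0.6, 0.1]
finger_gap: -0.0001
t 14.47 pos [ 0.5559 -0.1498  0.1428] yaw 1.57 rotvec [-0.0029 -0.0001 -0.0005] | 0.003
dp now-frame mm [-0.2  0.6  4.8] goal-frame mm [-0.2  0.6  4.8] F [0.  0.6 0.1] gap -0.0001 j [ 0.28  0.45 -0.15  1.79  0.08  0.91  0.09]
```

```bash
python3 -m pendant '[{"dp":[0,0.5,1.2],"angular":[0,0,0],"jaw":-1},{"dp":[0,0,1.2],"angular":[0,0,0],"jaw":-1},{"dp":[0,0,1],"angular":[0,0,0],"jaw":-1},{"dp":[0,0,0],"angular":[0,0,0],"jaw":-1}]'; python3 -m pendant '[{"dp":[0,0,0.7],"angular":[0,0,0],"jaw":-1},{"dp":[0,0,0.7],"angular":[0,0,0],"jaw":-1}]'
python3 -m pendant '[{"dp":[0,0,0.7],"angular":[0,0,0],"jaw":-1},{"dp":[0,0,0.7],"angular":[0,0,0],"jaw":-1}]'
```

```text
t: 14.8
position: [0.5575, -0.15, 0.1407]
eef_rot: [0.0, 0.708, 0.707, -0.0]
ft_force: [-0.4, 0.5, 0.2]
finger_gap: 0.0001
t: 14.97
position: [0.5579, -0.1501, 0.1397]
eef_rot: [0.001, 0.708, 0.707, 0.0]
ft_force: [-0.3, 0.4, 0.6]
finger_gap: 0.0002
t: 15.13
position: [0.558, -0.1501, 0.1383]
eef_rot: [0.001, 0.708, 0.707, 0.0]
ft_force: [-0.0, 0.6, 0.5]
finger_gap: 0.0002
```

```bash
for i in 1 2 3; do python3 -m pendant '[{"dp":[0,-0.2,0.7],"angular":[0,0,0],"jaw":-1}]' | egrep 'pos|force'; done
```

```text
position: [0.5578, -0.1501, 0.1375]
ft_force: [-0.6, -0.1, -0.2]
position: [0.5575, -0.1501, 0.1367]
ft_force: [0.2, -0.1, -0.2]
position: [0.5574, -0.1501, 0.1361]
ft_force: [-0.7, 0.5, 1.8]
```

```bash
for i in 1 2 3; do python3 -m pendant '[{"dp":[0,0,0.6],"angular":[0,0,0],"jaw":-1}]' | egrep 'pos|force'; done
```

```text
position: [0.5575, -0.1502, 0.1355]
ft_force: [-0.7, -0.2, 1.5]
position: [0.5576, -0.1502, 0.1351]
ft_force: [-0.8, -0.0, 2.1]
position: [0.5576, -0.1502, 0.1345]
ft_force: [-0.8, 0.0, 3.5]
```

```bash
for i in 1 2 3 4; do python3 -m pendant '[{"dp":[0,0,0.6],"angular":[0,0,0],"jaw":-1}]' | egrep 'pos|force'; done
```

```text
position: [0.5576, -0.1502, 0.134]
ft_force: [-0.1, 0.6, 2.8]
position: [0.5576, -0.1502, 0.1334]
ft_force: [-0.7, 0.1, 2.5]
position: [0.5576, -0.1502, 0.1328]
ft_force: [-0.1, -0.0, 2.0]
position: [0.5576, -0.1502, 0.1322]
ft_force: [1.1, -0.9, 2.7]
```

Sliding at ~3 N (4 mm down now). Continuing.

```bash
for i in 1 2 3; do python3 -m pendant '[{"dp":[0,0,0.6],"angular":[0,0,0],"jaw":-1}]' | egrep 'pos|force'; done
```

```text
position: [0.5576, -0.1502, 0.1315]
ft_force: [-1.0, 0.7, 2.4]
position: [0.5576, -0.1502, 0.1308]
ft_force: [-1.1, 0.6, 2.6]
position: [0.5576, -0.1502, 0.1302]
ft_force: [-0.8, -0.1, 2.9]
```

```bash
for i in 1 2 3; do python3 -m pendant '[{"dp":[0,0,0.6],"angular":[0,0,0],"jaw":-1}]' | egrep 'pos|force'; done
```

```text
position: [0.5576, -0.1502, 0.1295]
ft_force: [-0.9, -0.1, 3.0]
position: [0.5576, -0.1502, 0.1288]
ft_force: [-1.2, -0.6, 1.9]
position: [0.5576, -0.1502, 0.1281]
ft_force: [-1.1, -0.2, 2.0]
```

```bash
for i in 1 2; do python3 -m pendant '[{"dp":[0,0,0.6],"angular":[0,0,0],"jaw":-1}]' | egrep 'pos|force'; done
```

```text
position: [0.5576, -0.1502, 0.1275]
ft_force: [0.3, 0.3, 2.5]
position: [0.5576, -0.1502, 0.1268]
ft_force: [-0.2, 0.5, 2.6]
```

```bash
for i in 1 2; do python3 -m pendant '[{"dp":[0,0,0.5],"angular":[0,0,0],"jaw":-1}]' | egrep 'pos|force'; done
```

```text
position: [0.5577, -0.1502, 0.1263]
ft_force: [-0.5, 0.5, 2.8]
position: [0.5576, -0.1502, 0.1257]
ft_force: [-0.3, 0.9, 1.8]
```

```bash
for i in 1 2; do python3 -m pendant '[{"dp":[0,0,0.5],"angular":[0,0,0],"jaw":-1}]' | egrep 'pos|force'; done
```

```text
position: [0.5576, -0.1502, 0.1251]
ft_force: [-0.1, -0.1, 2.0]
position: [0.5576, -0.1502, 0.1245]
ft_force: [-0.0, 0.7, 2.6]
```

```bash
for i in 1 2; do python3 -m pendant '[{"dp":[0,0,0.4],"angular":[0,0,0],"jaw":-1}]' | egrep 'pos|force'; done
```

```text
position: [0.5577, -0.1502, 0.1242]
ft_force: [-1.3, -0.5, 7.0]
position: [0.5579, -0.1503, 0.1242]
ft_force: [-2.3, -0.1, 8.5]
```

```bash
for i in 1 2; do python3 -m pendant '[{"dp":[0,0,0.4],"angular":[0,0,0],"jaw":-1}]' | egrep 'pos|force'; done
```

```text
position: [0.558, -0.1503, 0.1242]
ft_force: [-3.0, 0.1, 7.4]
position: [0.5582, -0.1504, 0.1242]
ft_force: [-2.5, 0.7, 6.7]
```

```bash
for i in 1 2 3; do python3 -m pendant '[{"dp":[0,-0.2,0.5],"angular":[0,0,0],"jaw":-1}]' | egrep 'pos|force'; done
```

```text
position: [0.5581, -0.1504, 0.1242]
ft_force: [-2.5, 0.8, 7.4]
position: [0.5582, -0.1503, 0.1242]
ft_force: [-3.2, 1.5, 7.2]
position: [0.5581, -0.1504, 0.1242]
ft_force: [-1.9, 1.3, 5.9]
```

```bash
for i in 1 2; do python3 -m pendant '[{"dp":[0,-0.2,0.65],"angular":[0,0,0],"jaw":-1}]' | egrep 'pos|force'; done
```

```text
position: [0.5582, -0.1504, 0.1242]
ft_force: [-2.1, -0.2, 9.7]
position: [0.5583, -0.1503, 0.1242]
ft_force: [-1.8, 0.6, 9.4]
```

```bash
for i in 1 2; do python3 -m pendant '[{"dp":[0,-0.1,0.75],"angular":[0,0,0],"jaw":-1}]' | egrep 'pos|force'; done
```

```text
position: [0.5584, -0.1504, 0.1241]
ft_force: [-3.2, 0.3, 9.7]
position: [0.5585, -0.1504, 0.1242]
ft_force: [-3.8, -0.5, 10.5]
```

```bash
for i in 1 2 3 4; do python3 -m pendant '[{"dp":[0,-0.3,0.7],"angular":[0,0,0],"jaw":-1}]' | egrep 'pos|force'; done
```

```text
position: [0.5584, -0.1504, 0.1242]
ft_force: [-2.7, 0.9, 7.7]
position: [0.5584, -0.1504, 0.1242]
ft_force: [-2.4, 0.6, 8.2]
position: [0.5584, -0.1504, 0.1242]
ft_force: [-2.4, 0.4, 9.0]
position: [0.5584, -0.1503, 0.1242]
ft_force: [-2.2, 0.4, 9.1]
```

```bash
for i in 1 2 3; do python3 -m pendant '[{"dp":[0,-0.1,0.75],"angular":[0,0,0],"jaw":-1}]' | egrep 'pos|force'; done
```

```text
position: [0.5585, -0.1504, 0.1242]
ft_force: [-3.3, 1.2, 10.7]
position: [0.5586, -0.1504, 0.1242]
ft_force: [-3.5, -0.2, 11.2]
position: [0.5587, -0.1504, 0.1242]
ft_force: [-2.7, 0.5, 9.8]
```

```bash
python3 -m pendant '[{"dp":[0,0,-1],"angular":[0,0,0],"jaw":-1},{"dp":[0,0,-2],"angular":[0,0,0],"jaw":-1},{"dp":[0,0,-6],"angular":[0,0,0],"jaw":-1},{"dp":[0,0,-15],"angular":[0,0,0],"jaw":-1},{"dp":[0,0,-25],"angular":[0,0,0],"jaw":-1},{"dp":[0,0,-25],"angular":[0,0,0],"jaw":-1},{"dp":[-25,0,-15],"angular":[0,0,0],"jaw":-1},{"dp":[-25,0,0],"angular":[0,0,0],"jaw":-1},{"dp":[-20,0,0],"angular":[0,0,0],"jaw":-1},{"dp":[0,0,0],"angular":[0,0,0],"jaw":-1},{"dp":[0,0,0],"angular":[0,0,0],"jaw":-1}]'
python3 -c "
from h import *
plan([.5565,-.150,.145],1.57)
grab('wrist','w8');grab('top','t8');grab('scene','s8')
a=load('s8')['pixels'][205:290,140:225,::-1];b=load('w8')['pixels'][40:240,170:370,::-1]
C=np.hstack([cv2.resize(a,(400,400),interpolation=cv2.INTER_CUBIC),cv2.resize(b,(400,400),interpolation=cv2.INTER_CUBIC)])
cv2.imwrite('pics/crop12.png',(((C/255.).clip(0,1)**.5)*255).astype(np.uint8))
"
```

```text
t: 19.38
position: [0.5573, -0.2208, 0.2196]
eef_rot: [0.006, 0.706, 0.708, 0.003]
ft_force: [-0.1, 0.9, 0.4]
finger_gap: -0.0002
t 19.38 pos [ 0.5573 -0.2208  0.2196] yaw 1.57 rotvec [0.0129 0.003  0.0032] | 0.014
dp now-frame mm [71.  -1.6 74.4] goal-frame mm [70.8 -0.9 74.6] F [-0.1  0.9  0.4] gap -0.0002 j [ 0.38  0.4  -0.13  1.66  0.06  1.07  0.24]
```

View pics/crop12.png

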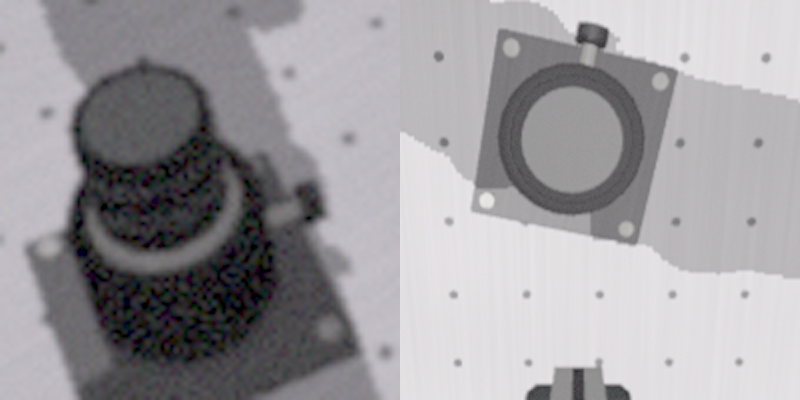

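View pics/s8.png

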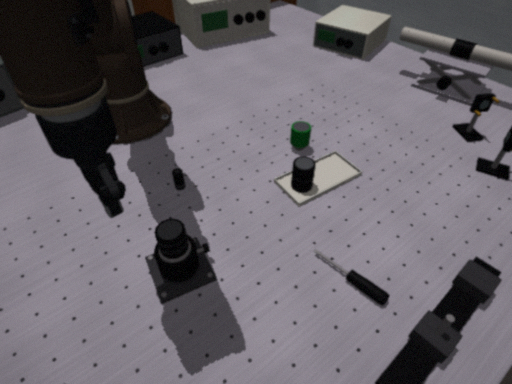

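Run:
```python
from h import *
d=load('w8');f=lambda x,y:(170+(x-400)/2-.2,40+y/2-.2)
print(onz(d,*f(571.5,138.5),.1245))
e=load('s8');g=lambda x,y:(140+x/4.706-.4,205+y/4.706-.4)
print(onz(e,*g(141,116),.1245))
o1,r1=ray(d,*f(571.5,138.5));o2,r2=ray(e,*g(141,116))
x=np.linalg.lstsq(np.stack([r1,-r2],1),o2-o1,rcond=None)[0];print(o1+r1*x[0],o2+r2*x[1])
ctrl.close_job()
```

```text
[ 0.55659556 -0.14927617  0.1245    ]
[ 0.55548248 -0.15001538  0.1245    ]
[ 0.55659231 -0.14928783  0.12550461] [ 0.55629229 -0.15027419  0.1254922 ]
the job is handed in; nothing more can be done
```

The lens barrel is in the conical seat and pressed down to the focus stop, and I handed the job in at about 19.5 s. No verdict was reported.

- **Which part:** I took the black piece at scene pixel (333,154) as the barrel. It overhung its own shadow, and its black side ended about 20 mm above the tray floor. The straight tube at (303,174) and the green look-alike were left alone.
- **Placing:** I lowered it narrow end down until it touched with about 2.7 N, released it to centre itself, then checked it in the pictures. It stood upright, centred on the seat to about 2 mm.
- **Pressing:** I pressed on the flat top with the shut fingers. The seat slid at about 2–3.5 N and stopped hard with the top at z = 0.1242 m, about 12 mm down from first contact. I then held it for roughly 1.5 s, at 6–9 N at first and about 10 N at the end. The highest vertical reading was 11.2 N, slightly over the 10 N asked. There was also about 3 N of sideways force.
- **Last checks:** With the arm clear, two views put the centre of the top at (0.556, -0.150, 0.1255). That is within about 1 mm of the seat's axis and 1.3 mm above the height I felt when pressing, both within the calibration error. The barrel looks upright. The tube, post, screwdriver and green part look unmoved, by eye only.

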